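# Lock the pigment carousel with the red pot in front

## Robot

A 6-joint arm with a two-finger parallel gripper is mounted at the origin on the work surface. World frame = base frame: x ahead of the robot, y to its left, z up, the work surface at z = 0. Lengths are in m, angles in rad, forces in N, time in s.
With the tool pointing down it reaches from about 0.35 to 0.775 m from the base axis. Payload 7.3 kg.
Tool frame: the origin (TCP) lies at the very end of the fingers, on their centre line; the grasp point (between the pads) lies 19 mm behind it (pinch_z is the distance from the TCP to the grasp point, in m); z points along the fingers, y is the line along which they close (so a half turn about z gives the same grasp; the last joint's range is limited). The gripper opens to 92 mm and grips with 3 to 60 N. Pads are 19 mm wide; open, the fingers measure 130 mm over their backs; the gripper's body (75 mm by 190 mm) begins 47 mm behind the grasp point.
Start: joints at [1.201, 0.342, 1.524, -0, 1.275, -0.146], TCP at [0.116, 0.512, 0.227] pointing down, gripper open.
Joint ranges: [-2.53, 2.53], [-0.77, 2.02], [0.04, 2.7], [-1, 4.14], [0.28, 2.66], [-3.11, 3.11]. Speed limits (rad/s): [2.57, 2.57, 3.14, 3.14, 3.14, 3.14].

## Interface

Orientations are given as [roll, pitch, yaw] about the fixed x, y, z axes, in that order (R = Rz(yaw) Ry(pitch) Rx(roll)).
In Python, from cell import * gives the robot as it stands.
- The arm moves only by the tool arm_command, never from a script. Its arguments are lists of equal length, an entry for each row: "fingers": the gripper command: -1 is fully open, 1 is shut, values between are in proportion; "travel": the shift along the tool's x, y, z in m, a list of three; "dr": the turn, a rotation vector about the tool's x, y, z in degrees, a list of three. In form: {"fingers": [fingers, ...], "travel": [[x, y, z], ...], "dr": [[wx, wy, wz], ...]}. A call has 1 to 8 rows; each row is the pose to reach, as a shift and turn from the pose commanded when the call began, along the tool's axes at that moment; what a row does not reach only later rows make up. A row lasts 1/12 s, in which the tool goes at most 41.7 mm and 7.16 degrees, less where a joint would pass 70% of its speed; a pose out of reach is approached as far as the arm can. A call with a gripper value outside its range is refused whole. The fingers move at their own pace and stop on an object; "squeeze" is the grip in N (left out, the last holds). Time passes only in rows, so rows that repeat a pose let the fingers close. It gives the time, the measured TCP pose, the force, the opening and the grip force at its end, in the units of the state.
- observe(): the state, without advancing time (a new reading comes with each control period).
- read_camera(name): name is "scene" or "top" or "wrist"; returns a dict with "color" (400x640x3 uint8, blue, green, red), "z_map" (400x640 float32, m along the optical axis (not along the pixel's ray), 0 where there is no reading), "fx", "fy", "cx", "cy" (pixels), "R" (3x3) and "t" (3): a world point X has camera coordinates R X + t. Camera axes: x right, y down, z forward; pixel columns grow to the right and rows downward; lengths in m; the calibration is good to about 2 mm. A picture is of the moment at which its call begins.
- hand_in(): hands the job in; it is judged then, once.
The state is a dict: "time": time; "qpos": joint angles; "qvel": joint speeds; "joint_efforts": joint torques, N m; "tool_pos": TCP position; "tool_rot": TCP orientation; "contact_force": force on the tool from outside, world axes, zero at the start; "torque": the same for the moment, N m; "opening": finger opening in m; "grip_force": force on a finger pad.
Only numpy, scipy, OpenCV 4.12 (cv2) and the standard library are available. Lean on these libraries where they do the work, as an engineer would, in place of code of your own. Each camera call takes 0.05 s, during which the arm holds its last target. There are 200 camera calls.

## Task

Turn the violin maker's pigment carousel by pushing on its bare wooden rim until the red-lidded pot faces front, so that the rim's notch stands over the hole in the brass block; only then take the orange-headed locking pin from its parking block and seat it fully home through the notch into that hole, and let go. The bearing is delicate: never load the platter with more than 15 N, do not touch the pots, and leave everything else on the bench as it is.

Things in the scene. Friction and masses are not known exactly. Their poses are not given: they have to be found in the camera images.
- base: Fixed carousel foot, wooden, 176 mm wide and 30 mm high, with a brass block at its front (50 mm wide, 30 mm high, its end 185 mm from the axis). Origin on the bench under the spindle axis; its -x axis points to the front (roughly at the robot; the foot may be yawed on the bench). The spindle leans 2.3 degrees off vertical.
- socket (a point): Mouth of the blind hole in the brass block (12 mm wide, 24 mm deep), 30 mm above the bench and 126 mm from the spindle axis, straight to the front. z up.
- carousel (a joint): Turn of the platter about its spindle, rad, counter-clockwise from above positive; 0 or 6.283 = red pot and notch in front. Turns endlessly either way, but stiffly (0.5 N m of friction, no coasting). Pressing a fingertip down on the rim with about 8 to 12 N and dragging it along the circle turns it; pressed less, it slips.
- platter: Pale wooden disc, 280 mm wide, 18 mm thick; origin on the axis at its underside, 34 mm above the bench; top at about 52 mm. As the spindle is out of true, the rim lies up to 6 mm higher or lower round the circle. The flat top from radius 90 to 140 mm is bare rim, smooth but for the notch. The -x axis points to the notch. Its bearing is cushioned: it sinks 1 mm for each 8 N.
- notch (a point): Centre of the notch in the rim at the top of the platter, 126 mm from the axis. The notch is 13 mm wide, runs through the thickness, and is open to the outside. Its sides are edged in red and a red line leads to it from the red pot.
- red_pot (a point): Centre of the top of the red-lidded pot, 66 mm from the axis on the same ray as the notch.
- pots: The six pots fixed on the platter, each 43 mm wide and 40 mm tall (top about 92 mm above the bench), centres 66 mm from the axis, one each 60 degrees. Origin on the axis at the platter's top.
- pin_grip (a point): The locking pin's grip centre. The pin stands upright: orange round head 22 mm wide, 50 mm tall, above a steel shank 10 mm wide and 42 mm long whose last 13 mm taper to 5 mm. This point is on the pin's axis 28 mm above the shoulder under the head, 22 mm below the head's top and 70 mm above the tip. Mass about 90 g.
- pin_shoulder (a point): Point on the pin's axis at the shoulder under the head, 42 mm above the tip. z points up along the pin. When the pin is fully home the shoulder sits on the top of the platter, 22 mm above the brass block, with the tip 20 mm down in the hole.
- park: Dark wooden parking block, 60 x 60 x 50 mm, fixed, in which the pin stands in a loose hole, 13 mm wide, 46 mm deep, with its shoulder on the block's top. It may be on either side of the carousel. Origin under its centre.
- cradle: Pale wooden block with a cork strip, 70 x 60 x 43 mm, fixed, on the side where the parking block is not; not needed. Origin under its centre.
- glue: Bystander: white glue bottle, 48 mm wide, 130 mm tall; origin at its foot.
- varnish: Bystander: amber varnish jar, 60 mm wide, 80 mm tall; origin at its foot.
- mug: Bystander: blue mug, 72 mm wide, 85 mm tall; origin at its foot.
- plane: Bystander: small brass block plane, 100 x 36 x 36 mm; origin at the centre of its sole.
- clamp: Bystander: wooden spool clamp, 32 mm wide, 68 mm tall; origin at its foot.
- bridge_blank: Bystander: pale maple block, 45 x 90 x 22 mm; origin under its centre.

How it is judged:
By the outcome, as a careful person would: the job done as asked, in the order asked, and still so for the second after the job is handed in, with the robot touching nothing.
It also fails if it takes over 72 s, if anything falls off the work surface, if the arm or the gripper's body presses on something with over 40 N, if the wrist force passes 120 N, or if a joint passes its speed limit or range.

## Working session

There is one attempt and no reset: what is moved stays moved. The work goes in short steps, Python scripts to look and compute and a tool call to move; the robot and the scene stay as the last step left them, time stands still between calls to the robot, and variables do not carry over. Pictures are saved under pics/ and viewed, at most 10 in all, crops included, and the job is handed in when it is done.

Besides the shell and the picture viewer there is one more tool, called after "Request:" by a JSON object that holds its "fn" and its "kwargs", one argument or row to a line. arm_command: Moves the arm, as the interface text tells. Its arguments: {"type":"object","properties":{"fingers":{"type":"array","items":{"type":"number"}},"travel":{"type":"array","items":{"type":"array","items":{"type":"number"}}},"dr":{"type":"array","items":{"type":"array","items":{"type":"number"}}},"squeeze":{"type":"number"}},"required":["fingers","travel","dr"]}

```bash
mkdir -p pics; ls; python3 - <<'E'
from cell import *
import cv2
print(observe())
for n in("top","scene"):
    c=read_camera(n);cv2.imwrite(f"pics/{n}0.png",c["color"]);print(n,c["fx"],c["R"],c["t"])
E
```

```text
pics
{'time': 0.0, 'qpos': array([ 1.20101770e+00,  3.42713117e-01,  1.52502606e+00, -5.16579368e-05,
        1.27536992e+00, -1.45977905e-01]), 'qvel': array([-0.00035893,  0.00070599, -0.00057768, -0.0003139 ,  0.00123471,
       -0.00041522]), 'joint_efforts': array([-1.29285399e-04, -4.31224573e+01, -2.44227809e+01,  7.17479177e-02,
        5.58750762e-02, -1.09180442e-04]), 'tool_pos': array([0.11635151, 0.51152924, 0.22604678]), 'tool_rot': array([-3.14008516e+00, -1.71709628e-04,  2.91780688e+00]), 'contact_force': array([-1.1235897 , -0.28913498,  0.2474494 ]), 'torque': array([ 0.02300558, -0.00312248,  0.00948457]), 'grip_force': 0.0, 'opening': 0.09131949843011061}
top 362.7355606031828 [[-0.00636588 -0.9996792  -0.02451457]
 [-0.98548849  0.01043015 -0.16942149]
 [ 0.16962283  0.02308031 -0.98523875]] [0.01052116 0.59628216 1.05227331]
scene 488.9009885394825 [[ 0.04736856  0.99885092 -0.0072842 ]
 [ 0.59590032 -0.03411049 -0.80233365]
 [-0.80166017  0.03366474 -0.59683134]] [ 0.00310301 -0.28095477  1.71408614]
```

View pics/top0.png

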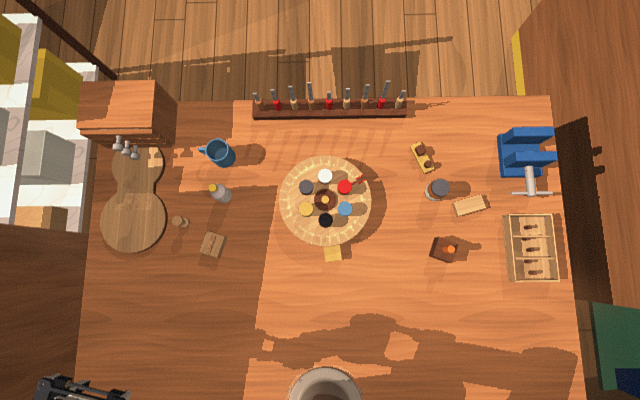

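View pics/scene0.png

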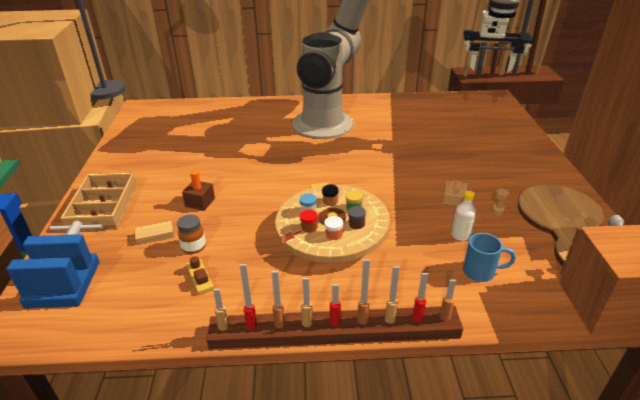

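The top view shows the platter centre near (325,201), the red pot at (344,187) to the back right, the brass block at (333,254), and the pin with its orange head at (450,250). The pots are ringed in colour order, and the robot's base is at the bottom.

```bash
cat > h.py <<'E'
from cell import *
import numpy as np, cv2
from scipy.optimize import least_squares
def cloud(c):
    v,u=np.mgrid[0:400,0:640]; z=c["z_map"]
    P=np.stack([(u-c["cx"])/c["fx"]*z,(v-c["cy"])/c["fy"]*z,z],-1)
    W=(P-c["t"])@c["R"]; W[z==0]=np.nan; return W
def ray(c,u,v,h):
    d=c["R"].T@np.array([(u-c["cx"])/c["fx"],(v-c["cy"])/c["fy"],1]); o=-c["R"].T@c["t"]
    return o+d*(h-o[2])/d[2]
def proj(c,X):
    p=c["R"]@np.asarray(X)+c["t"]; return c["fx"]*p[0]/p[2]+c["cx"],c["fy"]*p[1]/p[2]+c["cy"]
def circ(p):
    f=least_squares(lambda q:np.hypot(p[:,0]-q[0],p[:,1]-q[1])-q[2],[*p.mean(0),.1],loss="soft_l1",f_scale=.002); return f.x
E
python3 - <<'E'
from h import *
for n in("top","scene"):
    c=read_camera(n);W=cloud(c);hsv=cv2.cvtColor(c["color"],cv2.COLOR_BGR2HSV);H,S,V=cv2.split(hsv)
    near=np.hypot(W[...,0]-.55,W[...,1])<.3
    m=near&(W[...,2]>.04)&(W[...,2]<.064)
    m=cv2.morphologyEx(m.astype(np.uint8),cv2.MORPH_OPEN,np.ones((3,3)))
    k,l,s,_=cv2.connectedComponentsWithStats(m)
    i=1+np.argmax(s[1:,4]); pts=W[l==i]
    cs,_=cv2.findContours((l==i).astype(np.uint8),0,cv2.CHAIN_APPROX_NONE)
    ct=max(cs,key=len)[:,0]; e=np.array([ray(c,u,v,.052)[:2] for u,v in ct])
    print(n,"circle",circ(e),"med",np.nanmedian(pts,0))
    q=circ(e); r=np.hypot(pts[:,0]-q[0],pts[:,1]-q[1]); g=pts[(r>.1)&(r<.135)]
    A=np.c_[g[:,:2]-q[:2],np.ones(len(g))]; print("plane",np.linalg.lstsq(A,g[:,2],rcond=None)[0])
    # pots by z
    for nm,mm in (("red",((H<6)|(H>174))&(S>180)&(V>90)&near&(W[...,2]>.08)&(W[...,2]<.1)),("orange",(H>5)&(H<14)&(S>200)&(W[...,2]>.06)&(W[...,2]<.115)&(W[...,1]<-.15)&(W[...,0]<.6)),("pots",near&(W[...,2]>.083)&(W[...,2]<.1)),("brass",near&(H>18)&(H<30)&(S>100)&(W[...,2]>.022)&(W[...,2]<.036)),("park",(W[...,2]>.043)&(W[...,2]<.056)&(W[...,1]<-.18)&(W[...,0]<.55)&(W[...,0]>.2))):
        k,l,s,ce=cv2.connectedComponentsWithStats(mm.astype(np.uint8))
        for i in range(1,k):
            if s[i,4]>12: print(n,nm,s[i,4],ce[i].round(1),np.nanmedian(W[l==i],0).round(4),np.nanmin(W[l==i],0).round(3),np.nanmax(W[l==i],0).round(3))
E
```

```text
top circle [ 0.5944881  -0.00331485  0.1386776 ] med [ 0.59098024 -0.00248488  0.05335698]
plane [-0.00606369  0.03988025  0.05290925]
top red 160 [344.2 186.3] [ 0.6269 -0.0621  0.09  ] [ 0.606 -0.083  0.083] [ 0.647 -0.044  0.095]
top pots 164 [324.7 175.2] [ 0.6601 -0.0062  0.092 ] [ 0.639 -0.027  0.084] [0.682 0.015 0.098]
top pots 164 [305.6 186.2] [0.6271 0.0498 0.0947] [0.606 0.032 0.086] [0.649 0.071 0.099]
top pots 166 [344.3 186. ] [ 0.6271 -0.0622  0.09  ] [ 0.606 -0.083  0.083] [ 0.648 -0.044  0.095]
top pots 169 [305.5 208.3] [0.5618 0.0501 0.0951] [0.541 0.032 0.086] [0.583 0.07  0.099]
top pots 165 [344.5 208. ] [ 0.5612 -0.0634  0.091 ] [ 0.541 -0.082  0.085] [ 0.582 -0.043  0.097]
top pots 168 [325.3 219.4] [ 0.5291 -0.0054  0.0932] [ 0.509 -0.026  0.084] [0.55  0.015 0.099]
top brass 139 [333.2 254.7] [ 0.4272 -0.0276  0.0308] [ 0.412 -0.049  0.026] [ 0.454 -0.004  0.035]
top park 19 [524.4 213.8] [ 0.5447 -0.6045  0.0446] [ 0.544 -0.623  0.043] [ 0.548 -0.578  0.05 ]
top park 136 [551.5 236.5] [ 0.4767 -0.6797  0.0454] [ 0.382 -0.684  0.043] [ 0.547 -0.627  0.051]

[... 1220 characters left out ...]
cene brass 41 [318.  184.4] [ 0.4201 -0.0311  0.0296] [ 0.41  -0.051  0.026] [ 0.43  -0.006  0.033]
scene park 15 [115.3 173.5] [ 0.3551 -0.6023  0.0452] [ 0.349 -0.612  0.043] [ 0.36  -0.592  0.047]
scene park 83 [121.  194.8] [ 0.46   -0.5564  0.0447] [ 0.351 -0.567  0.043] [ 0.55  -0.553  0.049]
scene park 83 [ 74.3 195. ] [ 0.4533 -0.6813  0.0444] [ 0.353 -0.685  0.043] [ 0.549 -0.677  0.048]
scene park 287 [196.7 189.2] [ 0.4536 -0.3538  0.0495] [ 0.412 -0.398  0.043] [ 0.484 -0.321  0.056]
scene park 20 [ 95.6 215.6] [ 0.548  -0.5953  0.044 ] [ 0.544 -0.618  0.043] [ 0.549 -0.576  0.047]
scene park 21 [ 70.9 216.3] [ 0.5472 -0.6577  0.044 ] [ 0.543 -0.673  0.043] [ 0.55  -0.638  0.046]
```

Request:
{"fn": "arm_command", "kwargs": {
  "fingers": [1,1,1,1,1,1,1,1],
  "travel": [
    [-0.499,-0.462,0],
    [-0.499,-0.462,0],
    [-0.499,-0.462,0],
    [-0.499,-0.462,0],
    [-0.499,-0.462,0],
    [-0.499,-0.462,0],
    [-0.499,-0.462,0],
    [-0.499,-0.462,0]
  ],
  "dr": [
    [0,0,0],
    [0,0,0],
    [0,0,0],
    [0,0,0],
    [0,0,0],
    [0,0,0],
    [0,0,0],
    [0,0,0]
  ],
  "squeeze": 20
}}

```text
time: 0.87
tool_pos: [0.3053, 0.235, 0.2269]
tool_rot: [3.141, 0.0, 2.918]
contact_force: [0.3, 1.3, -0.6]
opening: 0.0432
grip_force: 0.0
```

Request:
{"fn": "arm_command", "kwargs": {
  "fingers": [1,1,1,1,1,1,1,1],
  "travel": [
    [-0.253,-0.235,0],
    [-0.253,-0.235,0],
    [-0.253,-0.235,0],
    [-0.253,-0.235,0],
    [-0.253,-0.235,0],
    [-0.253,-0.235,0],
    [-0.253,-0.235,0],
    [-0.253,-0.235,0]
  ],
  "dr": [
    [0,0,-12.8],
    [0,0,-12.8],
    [0,0,-12.8],
    [0,0,-12.8],
    [0,0,-12.8],
    [0,0,-12.8],
    [0,0,-12.8],
    [0,0,-12.8]
  ]
}}

```text
time: 1.53
tool_pos: [0.4834, -0.0261, 0.2266]
tool_rot: [3.141, 0.0, 3.141]
contact_force: [1.6, -0.4, -0.2]
opening: 0.0005
grip_force: 0.0
```

```bash
python3 - <<'E'
from h import *
s=observe();print(s["tool_pos"],s["tool_rot"],s["contact_force"],s["opening"])
c=read_camera("wrist");cv2.imwrite("pics/w1.png",c["color"]);print(c["fx"],-c["R"].T@c["t"],c["R"])
E
```

```text
[ 0.48338887 -0.02611136  0.22664704] [3.14133843e+00 3.98938665e-05 3.14070198e+00] [ 1.6406484  -0.39066893 -0.17775982] 0.0005097387207885112
347.30303196339486 [ 0.4002129  -0.02610416  0.3849784 ] [[ 1.09215747e-03  9.99999212e-01  6.18295903e-04]
 [ 9.52950331e-01 -1.22819312e-03  3.03123997e-01]
 [ 3.03124517e-01  2.58146148e-04 -9.52950922e-01]]
```

View pics/w1.png

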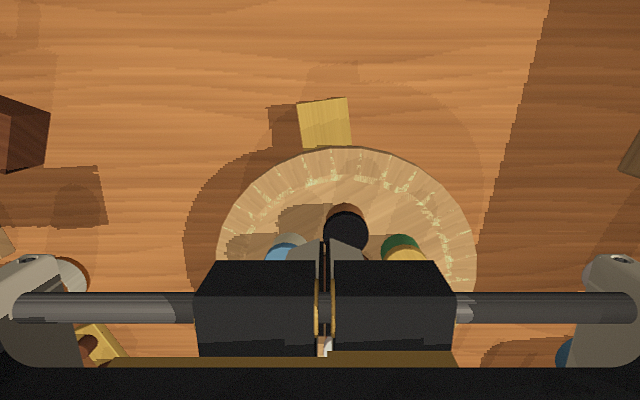

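The wrist view shows the brass block at columns 297–352 and rows 98–150, with the near platter rim arc behind it and the closed fingers in the middle.

```bash
cat >> h.py <<'E'
def brass(c):
    W=cloud(c);H,S,V=cv2.split(cv2.cvtColor(c["color"],cv2.COLOR_BGR2HSV))
    m=(W[...,2]>.024)&(W[...,2]<.036)&(np.hypot(W[...,0]-.43,W[...,1]+.025)<.06)
    m=cv2.morphologyEx(m.astype(np.uint8),cv2.MORPH_OPEN,np.ones((5,5)))
    k,l,s,_=cv2.connectedComponentsWithStats(m); m=(l==1+np.argmax(s[1:,4])).astype(np.uint8)
    v,u=np.nonzero(m); return np.array([ray(c,a,b,.03)[:2] for a,b in zip(u,v)]),m
def rim(c,z0=.0525):
    W=cloud(c); m=(W[...,2]>.043)&(W[...,2]<.062)&(np.hypot(W[...,0]-.594,W[...,1]+.005)<.17)
    return W,m
E
python3 - <<'E'
from h import *
c=read_camera("wrist")
b,m=brass(c); box=cv2.minAreaRect((b*1000).astype(np.float32)); print("brass",len(b),box,cv2.boxPoints(box).round(1).tolist())
W,m=rim(c); g=W[m]; r=np.hypot(g[:,0]-.594,g[:,1]+.005); q=g[(r>.095)&(r<.138)]
A=np.c_[q[:,0]-.594,q[:,1]+.0046,np.ones(len(q))]; pl,res,*_=np.linalg.lstsq(A,q[:,2],rcond=None); print("plane",pl,len(q),np.sqrt(res/len(q)))
# outer edge: per column topmost platter pixel
cols=[u for u in range(225,470) if m[:,u].any()]; e=[]
for u in cols:
    v=np.argmax(m[:,u]); h=.0525
    for _ in range(5):
        p=ray(c,u,v,h); h=pl@[p[0]-.594,p[1]+.0046,1]
    e.append(p[:2])
e=np.array(e); f=least_squares(lambda q:np.hypot(e[:,0]-q[0],e[:,1]-q[1])-.14,[.594,-.005],loss="soft_l1",f_scale=.001);print("centre",f.x,np.abs(f.fun).mean())
E
```

```text
brass 2341 ((436.28753662109375, -25.7000675201416), (47.417755126953125, 50.00359344482422), 7.452579498291016) [[409.5, -4.0], [416.0, -53.599998474121094], [463.0, -47.400001525878906], [456.6000061035156, 2.200000047683716]]
plane [-0.00405687  0.03999479  0.05254552] 15151 [0.00082119]
centre [ 0.59543179 -0.00477425] 0.0004709542296168912
```

Request:
{"fn": "arm_command", "kwargs": {
  "fingers": [1,1,1,1,1,1,1,1],
  "travel": [
    [-0.03,-0.04,0.03],
    [-0.058,-0.084,0.06],
    [-0.058,-0.084,0.09],
    [-0.058,-0.084,0.12],
    [-0.058,-0.084,0.148],
    [-0.058,-0.084,0.158],
    [-0.058,-0.084,0.158],
    [-0.058,-0.084,0.158]
  ],
  "dr": [
    [-2.3,0.23,0],
    [-2.3,0.23,0],
    [-2.3,0.23,0],
    [-2.3,0.23,0],
    [-2.3,0.23,0],
    [-2.3,0.23,0],
    [-2.3,0.23,0],
    [-2.3,0.23,0]
  ]
}}

```text
time: 2.3
tool_pos: [0.5411, -0.1077, 0.0696]
tool_rot: [3.101, -0.004, -3.141]
contact_force: [0.4, 0.0, 0.5]
opening: 0.0005
grip_force: 0.0
```

```bash
python3 - <<'E'
from h import *
s=observe();p=s["tool_pos"];print(p,s["tool_rot"],s["contact_force"],s["torque"])
d=p[:2]-[.5952,-.0047];print(np.hypot(*d),np.degrees(np.arctan2(d[1],d[0]))%360,p[2]-(.05255-.00406*(p[0]-.594)+.04*(p[1]+.0046)))
E
```

```text
[ 0.54106051 -0.10769134  0.06957826] [ 3.1014185  -0.00352934 -3.14131949] [0.4249745  0.01018636 0.45760108] [-0.00445803 -0.03905706  0.03111995]
0.11635419994503944 242.2704265574933 0.020936978417960703
```

Request:
{"fn": "arm_command", "kwargs": {
  "fingers": [1,1,1,1,1,1,1,1],
  "travel": [
    [0,0,0.008],
    [0,0,0.015],
    [0,0,0.018],
    [0,0,0.019],
    [0,0,0.0195],
    [0,0,0.02],
    [0,0,0.0205],
    [0,0,0.0205]
  ],
  "dr": [
    [0,0,0],
    [0,0,0],
    [0,0,0],
    [0,0,0],
    [0,0,0],
    [0,0,0],
    [0,0,0],
    [0,0,0]
  ]
}}

```text
time: 2.97
tool_pos: [0.5407, -0.1073, 0.0483]
tool_rot: [3.101, -0.004, 3.141]
contact_force: [-0.5, 0.0, 0.2]
opening: 0.0005
grip_force: 0.0
```

Request:
{"fn": "arm_command", "kwargs": {
  "fingers": [1,1,1,1],
  "travel": [
    [0,0,0.0003],
    [0,0,0.0006],
    [0,0,0.0009],
    [0,0,0.0009]
  ],
  "dr": [
    [0,0,0],
    [0,0,0],
    [0,0,0],
    [0,0,0]
  ]
}}

```text
time: 3.3
tool_pos: [0.5407, -0.1074, 0.0475]
tool_rot: [3.102, -0.004, 3.141]
contact_force: [-0.6, 0.0, 1.7]
opening: 0.0003
grip_force: 0.8
```

Request:
{"fn": "arm_command", "kwargs": {
  "fingers": [1,1,1],
  "travel": [
    [0,0,0.0003],
    [0,0,0.0006],
    [0,0,0.0006]
  ],
  "dr": [
    [0,0,0],
    [0,0,0],
    [0,0,0]
  ]
}}

```text
time: 3.55
tool_pos: [0.5407, -0.1073, 0.0468]
tool_rot: [3.102, -0.004, 3.141]
contact_force: [-1.7, -1.5, 2.8]
opening: 0.0005
grip_force: 1.3
```

Request:
{"fn": "arm_command", "kwargs": {
  "fingers": [1,1,1],
  "travel": [
    [0,0,0.0003],
    [0,0,0.0006],
    [0,0,0.0006]
  ],
  "dr": [
    [0,0,0],
    [0,0,0],
    [0,0,0]
  ]
}}

```text
time: 3.8
tool_pos: [0.5407, -0.1074, 0.0462]
tool_rot: [3.102, -0.004, 3.141]
contact_force: [-1.8, -1.9, 2.9]
opening: 0.0004
grip_force: 1.8
```

```bash
cat > f.py <<'E'
from h import *
F=[]
for i in range(4):
    s=observe();F.append(s["contact_force"]);c=read_camera("wrist")
F=np.array(F);p=observe()["tool_pos"];d=p[:2]-[.5952,-.0047]
print(F.round(1).tolist(),F.mean(0).round(2),p.round(4),"r,ang",np.hypot(*d).round(4),np.degrees(np.arctan2(d[1],d[0]))%360)
E
python3 f.py
```

```text
[[-1.8, -1.9, 2.9], [-2.1, -2.6, 2.6], [-2.1, -2.0, 4.0], [-1.2, -2.3, 3.1]] [-1.8  -2.18  3.17] [ 0.5407 -0.1073  0.0462] r,ang 0.1162 242.00741756333318
```

Request:
{"fn": "arm_command", "kwargs": {
  "fingers": [1,1,1,1],
  "travel": [
    [0,0,0.0004],
    [0,0,0.0008],
    [0,0,0.0012],
    [0,0,0.0012]
  ],
  "dr": [
    [0,0,0],
    [0,0,0],
    [0,0,0],
    [0,0,0]
  ]
}}

```text
time: 4.33
tool_pos: [0.5407, -0.1073, 0.045]
tool_rot: [3.102, -0.004, 3.141]
contact_force: [-1.2, -3.1, 5.2]
opening: 0.0001
grip_force: 2.8
```

```bash
python3 f.py
```

```text
[[-1.2, -3.1, 5.2], [-2.1, -3.1, 5.7], [-1.6, -4.2, 4.4], [-1.3, -3.7, 4.4]] [-1.52 -3.52  4.95] [ 0.5407 -0.1073  0.0451] r,ang 0.1162 242.0256196573577
```

Request:
{"fn": "arm_command", "kwargs": {
  "fingers": [1,1,1,1],
  "travel": [
    [0,0,0.0005],
    [0,0,0.001],
    [0,0,0.0015],
    [0,0,0.0015]
  ],
  "dr": [
    [0,0,0],
    [0,0,0],
    [0,0,0],
    [0,0,0]
  ]
}}

```text
time: 4.87
tool_pos: [0.5407, -0.1074, 0.0437]
tool_rot: [3.102, -0.004, 3.141]
contact_force: [-2.0, -3.9, 7.5]
opening: 0.0005
grip_force: 3.8
```

```bash
cat >> f.py <<'E'
a0=np.arctan2(d[1],d[0]);r=np.hypot(*d)
for n in("top","scene"):
    c=read_camera(n);W=cloud(c);H,S,V=cv2.split(cv2.cvtColor(c["color"],cv2.COLOR_BGR2HSV))
    m=((H<6)|(H>174))&(S>180)&(V>60)&(np.hypot(W[...,0]-.6,W[...,1])<.11)&(W[...,2]>.08)&(W[...,2]<.1)
    if m.sum()>60:
        v,u=np.nonzero(m);q=ray(c,(u.min()+u.max())/2,(v.min()+v.max())/2,.09)
        o=np.array([.5945,-.0062]) if n=="top" else np.array([.601,-.0066])
        print(n,m.sum(),q.round(4),"red ang",np.degrees(np.arctan2(*(q[:2]-o)[::-1]))%360)
for st in (7,14,21):
    a=a0-np.radians(st)*np.arange(1,9)/8; rr=.117
    print(st,[[round(-(.5952+rr*np.cos(t)-p[0]),4),round(-.0047+rr*np.sin(t)-p[1],4)] for t in a])
E
python3 f.py
```

```text
[[-2.0, -3.9, 7.5], [-2.3, -3.5, 6.9], [-2.7, -4.9, 7.8], [-1.6, -4.1, 7.5]] [-2.14 -4.1   7.41] [ 0.5407 -0.1074  0.0438] r,ang 0.1163 242.0650120707108
top 104 [ 0.627  -0.0591  0.09  ] red ang 301.6016473497213
scene 186 [ 0.6395 -0.0631  0.09  ] red ang 304.2469332084209
7 [[np.float64(0.0019), np.float64(0.0002)], [np.float64(0.0035), np.float64(0.0011)], [np.float64(0.005), np.float64(0.002)], [np.float64(0.0065), np.float64(0.0029)], [np.float64(0.0081), np.float64(0.0038)], [np.float64(0.0096), np.float64(0.0048)], [np.float64(0.0111), np.float64(0.0058)], [np.float64(0.0125), np.float64(0.0068)]]
14 [[np.float64(0.0035), np.float64(0.0011)], [np.float64(0.0065), np.float64(0.0029)], [np.float64(0.0096), np.float64(0.0048)], [np.float64(0.0125), np.float64(0.0068)], [np.float64(0.0154), np.float64(0.0089)], [np.float64(0.0183), np.float64(0.0111)], [np.float64(0.021), np.float64(0.0133)], [np.float64(0.0237), np.float64(0.0157)]]
21 [[np.float64(0.005), np.float64(0.002)], [np.float64(0.0096), np.float64(0.0048)], [np.float64(0.014), np.float64(0.0079)], [np.float64(0.0183), np.float64(0.0111)], [np.float64(0.0224), np.float64(0.0145)], [np.float64(0.0263), np.float64(0.0181)], [np.float64(0.0301), np.float64(0.0219)], [np.float64(0.0337), np.float64(0.0259)]]
```

Request:
{"fn": "arm_command", "kwargs": {
  "fingers": [1,1,1,1,1,1,1,1],
  "travel": [
    [0.0035,0.0015,0.0005],
    [0.0065,0.003,0.0005],
    [0.0096,0.0048,0.0005],
    [0.0125,0.0068,0.0005],
    [0.0154,0.0089,0.0005],
    [0.0183,0.0111,0.0005],
    [0.021,0.0133,0.0005],
    [0.0237,0.0157,0.0005]
  ],
  "dr": [
    [0,0,0],
    [0,0,0],
    [0,0,0],
    [0,0,0],
    [0,0,0],
    [0,0,0],
    [0,0,0],
    [0,0,0]
  ]
}}

```text
time: 5.83
tool_pos: [0.5192, -0.0921, 0.0448]
tool_rot: [3.103, 0.002, 3.141]
contact_force: [2.7, -3.9, 5.1]
opening: 0.0005
grip_force: 3.4
```

```bash
python3 f.py|sed 's/np.float64//g'
```

```text
[[2.7, -3.9, 5.1], [1.8, -3.4, 6.5], [3.1, -3.5, 6.8], [1.2, -3.3, 6.9]] [ 2.19 -3.52  6.33] [ 0.5188 -0.0918  0.0447] r,ang 0.1158 228.74740531643928
scene 187 [ 0.6258 -0.0675  0.09  ] red ang 292.1743636088298
7 [[(0.0021), (0.0003)], [(0.0034), (0.0015)], [(0.0047), (0.0028)], [(0.006), (0.004)], [(0.0072), (0.0053)], [(0.0085), (0.0066)], [(0.0097), (0.0079)], [(0.0109), (0.0092)]]
14 [[(0.0034), (0.0015)], [(0.006), (0.004)], [(0.0085), (0.0066)], [(0.0109), (0.0092)], [(0.0132), (0.0119)], [(0.0155), (0.0147)], [(0.0177), (0.0175)], [(0.0198), (0.0204)]]
21 [[(0.0047), (0.0028)], [(0.0085), (0.0066)], [(0.0121), (0.0105)], [(0.0155), (0.0147)], [(0.0187), (0.0189)], [(0.0217), (0.0234)], [(0.0246), (0.0279)], [(0.0272), (0.0326)]]
```

Request:
{"fn": "arm_command", "kwargs": {
  "fingers": [1,1,1,1,1,1,1,1],
  "travel": [
    [0.0045,0.003,0.0006],
    [0.0085,0.0066,0.0008],
    [0.0121,0.0105,0.0008],
    [0.0155,0.0147,0.0008],
    [0.0187,0.0189,0.0008],
    [0.0217,0.0234,0.0008],
    [0.0246,0.0279,0.0008],
    [0.0272,0.0326,0.0008]
  ],
  "dr": [
    [0,0,0],
    [0,0,0],
    [0,0,0],
    [0,0,0],
    [0,0,0],
    [0,0,0],
    [0,0,0],
    [0,0,0]
  ]
}}

```text
time: 6.8
tool_pos: [0.4918, -0.0594, 0.0454]
tool_rot: [3.103, 0.001, 3.141]
contact_force: [3.0, -4.7, 7.0]
opening: 0.0007
grip_force: 4.0
```

```bash
python3 f.py|sed 's/np.float64//g'
```

```text
[[3.0, -4.7, 7.0], [2.3, -3.0, 7.5], [2.4, -3.7, 8.3], [1.2, -2.3, 8.1]] [ 2.23 -3.42  7.74] [ 0.4915 -0.059   0.0453] r,ang 0.117 207.61673013633242
top 112 [ 0.597  -0.0718  0.09  ] red ang 272.150017560288
scene 181 [ 0.606  -0.0719  0.09  ] red ang 274.35386597432415
7 [[(0.0008), (0.0016)], [(0.0016), (0.0032)], [(0.0023), (0.0048)], [(0.0031), (0.0065)], [(0.0038), (0.0081)], [(0.0045), (0.0097)], [(0.0052), (0.0114)], [(0.0058), (0.0131)]]
14 [[(0.0016), (0.0032)], [(0.0031), (0.0065)], [(0.0045), (0.0097)], [(0.0058), (0.0131)], [(0.007), (0.0164)], [(0.0081), (0.0198)], [(0.0091), (0.0233)], [(0.01), (0.0267)]]
21 [[(0.0023), (0.0048)], [(0.0045), (0.0097)], [(0.0064), (0.0147)], [(0.0081), (0.0198)], [(0.0096), (0.025)], [(0.0108), (0.0302)], [(0.0118), (0.0355)], [(0.0125), (0.0408)]]
```

Request:
{"fn": "arm_command", "kwargs": {
  "fingers": [1,1,1,1,1,1,1,1],
  "travel": [
    [0.0023,0.0048,0.0003],
    [0.0045,0.0097,0.0003],
    [0.0064,0.0147,0.0003],
    [0.0081,0.0198,0.0003],
    [0.0096,0.025,0.0003],
    [0.0108,0.0302,0.0003],
    [0.0118,0.0355,0.0003],
    [0.0125,0.0408,0.0003]
  ],
  "dr": [
    [0,0,0],
    [0,0,0],
    [0,0,0],
    [0,0,0],
    [0,0,0],
    [0,0,0],
    [0,0,0],
    [0,0,0]
  ]
}}

```text
time: 7.77
tool_pos: [0.4787, -0.0184, 0.0465]
tool_rot: [3.103, -0.0, 3.141]
contact_force: [1.3, -4.9, 8.6]
opening: 0.0001
grip_force: 4.4
```

```bash
python3 f.py|sed 's/np.float64//g'
```

```text
[[1.3, -4.9, 8.6], [0.3, -2.8, 8.8], [0.2, -4.4, 9.0], [1.6, -3.1, 9.3]] [ 0.86 -3.81  8.94] [ 0.4787 -0.0181  0.0465] r,ang 0.1173 186.53530966451834
top 153 [ 0.5703 -0.0669  0.09  ] red ang 248.27823497196442
scene 172 [ 0.582  -0.0665  0.09  ] red ang 252.42625464587354
7 [[(-0.0001), (0.0018)], [(0.0001), (0.0036)], [(0.0002), (0.0054)], [(0.0003), (0.0072)], [(0.0004), (0.0089)], [(0.0004), (0.0107)], [(0.0005), (0.0125)], [(0.0005), (0.0143)]]
14 [[(0.0001), (0.0036)], [(0.0003), (0.0072)], [(0.0004), (0.0107)], [(0.0005), (0.0143)], [(0.0004), (0.0179)], [(0.0002), (0.0214)], [(-0.0001), (0.025)], [(-0.0005), (0.0286)]]
21 [[(0.0002), (0.0054)], [(0.0004), (0.0107)], [(0.0004), (0.0161)], [(0.0002), (0.0214)], [(-0.0003), (0.0268)], [(-0.001), (0.0321)], [(-0.002), (0.0374)], [(-0.0032), (0.0426)]]
```

Request:
{"fn": "arm_command", "kwargs": {
  "fingers": [1,1,1,1,1,1,1,1],
  "travel": [
    [0.0002,0.0054,0],
    [0.0004,0.0107,0],
    [0.0004,0.0161,0],
    [0.0002,0.0214,0],
    [-0.0003,0.0268,0],
    [-0.001,0.0321,0],
    [-0.002,0.0374,0],
    [-0.0032,0.0426,0]
  ],
  "dr": [
    [0,0,0],
    [0,0,0],
    [0,0,0],
    [0,0,0],
    [0,0,0],
    [0,0,0],
    [0,0,0],
    [0,0,0]
  ]
}}

```text
time: 8.73
tool_pos: [0.4815, 0.0244, 0.0481]
tool_rot: [3.102, -0.001, 3.141]
contact_force: [0.6, -4.8, 8.0]
opening: 0.0004
grip_force: 4.4
```

```bash
python3 f.py|sed 's/np.float64//g'
```

```text
[[0.6, -4.8, 8.0], [-0.1, -2.9, 8.1], [0.9, -5.0, 7.9], [-0.3, -3.4, 8.2]] [ 0.27 -4.01  8.06] [0.4816 0.0247 0.0481] r,ang 0.1173 165.5031883120796
top 70 [ 0.5513 -0.0564  0.09  ] red ang 229.26441396553352
scene 170 [ 0.5619 -0.0549  0.09  ] red ang 230.99937578274674
7 [[(-0.0007), (0.0017)], [(-0.0012), (0.0034)], [(-0.0017), (0.0051)], [(-0.0023), (0.0068)], [(-0.0029), (0.0085)], [(-0.0034), (0.0102)], [(-0.0041), (0.0118)], [(-0.0047), (0.0135)]]
14 [[(-0.0012), (0.0034)], [(-0.0023), (0.0068)], [(-0.0034), (0.0102)], [(-0.0047), (0.0135)], [(-0.0061), (0.0168)], [(-0.0075), (0.0201)], [(-0.0091), (0.0233)], [(-0.0107), (0.0265)]]
21 [[(-0.0017), (0.0051)], [(-0.0034), (0.0102)], [(-0.0054), (0.0152)], [(-0.0075), (0.0201)], [(-0.0099), (0.0249)], [(-0.0125), (0.0296)], [(-0.0153), (0.0341)], [(-0.0183), (0.0386)]]
```

Request:
{"fn": "arm_command", "kwargs": {
  "fingers": [1,1,1,1,1,1,1,1],
  "travel": [
    [-0.0017,0.0051,0.0002],
    [-0.0034,0.0102,0.0002],
    [-0.0054,0.0152,0.0002],
    [-0.0075,0.0201,0.0002],
    [-0.0099,0.0249,0.0002],
    [-0.0125,0.0296,0.0002],
    [-0.0153,0.0341,0.0002],
    [-0.0183,0.0386,0.0002]
  ],
  "dr": [
    [0,0,0],
    [0,0,0],
    [0,0,0],
    [0,0,0],
    [0,0,0],
    [0,0,0],
    [0,0,0],
    [0,0,0]
  ]
}}

```text
time: 9.7
tool_pos: [0.4993, 0.0631, 0.0492]
tool_rot: [3.102, -0.003, 3.141]
contact_force: [-1.5, -5.7, 8.1]
opening: 0.0008
grip_force: 4.5
```

```bash
python3 f.py|sed 's/np.float64//g'; python3 - <<'E'
from h import *
c=read_camera("wrist");cv2.imwrite("pics/w2.png",c["color"])
E
```

```text
[[-1.5, -5.7, 8.1], [-2.7, -3.4, 8.6], [-1.4, -4.0, 9.1], [-0.2, -3.4, 8.8]] [-1.45 -4.13  8.67] [0.4995 0.0633 0.0493] r,ang 0.1174 144.5866940632616
top 100 [ 0.5339 -0.0372  0.09  ] red ang 207.12185461711465
scene 157 [ 0.548  -0.0358  0.09  ] red ang 208.86328407183547
7 [[(-0.0013), (0.0012)], [(-0.0024), (0.0027)], [(-0.0035), (0.0041)], [(-0.0046), (0.0055)], [(-0.0057), (0.0069)], [(-0.0069), (0.0082)], [(-0.0081), (0.0096)], [(-0.0093), (0.0109)]]
14 [[(-0.0024), (0.0027)], [(-0.0046), (0.0055)], [(-0.0069), (0.0082)], [(-0.0093), (0.0109)], [(-0.0117), (0.0135)], [(-0.0142), (0.016)], [(-0.0169), (0.0185)], [(-0.0195), (0.0208)]]
21 [[(-0.0035), (0.0041)], [(-0.0069), (0.0082)], [(-0.0105), (0.0122)], [(-0.0142), (0.016)], [(-0.0182), (0.0197)], [(-0.0223), (0.0231)], [(-0.0265), (0.0264)], [(-0.0309), (0.0295)]]
```

View pics/w2.png

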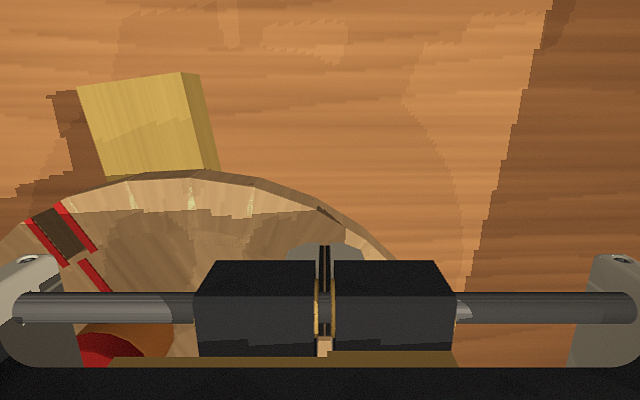

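The notch is at lower left, around (60,235), with its red-edged sides. The brass block is at (150,125), and the red pot is partly visible at (110,350).

```bash
cat > n.py <<'E'
from h import *
def notch(c,C=np.array([.5954,-.0048])):
    H,S,V=cv2.split(cv2.cvtColor(c["color"],cv2.COLOR_BGR2HSV))
    m=((H<6)|(H>174))&(S>170)&(V>60); v,u=np.nonzero(m); P=[]
    for a,b in zip(u,v):
        h=.0525
        for _ in range(3):
            p=ray(c,a,b,h); h=.05255-.00406*(p[0]-.594)+.04*(p[1]+.0046)
        P.append(p)
    P=np.array(P); d=P[:,:2]-C; r=np.hypot(d[:,0],d[:,1]); a=np.degrees(np.arctan2(d[:,1],d[:,0]))%360
    return P,r,a
if __name__=="__main__":
    c=read_camera("wrist");P,r,a=notch(c)
    for lo,hi in ((.088,.108),(.115,.12),(.12,.125),(.125,.13),(.13,.136)):
        k=(r>lo)&(r<hi)&(a<240)
        if k.sum()>3: print(lo,k.sum(),"min/max",a[k].min().round(2),a[k].max().round(2),"mid",((a[k].min()+a[k].max())/2).round(2),"mean",a[k].mean().round(2))
E
python3 n.py
```

```text
0.088 313 min/max 205.45 208.59 mid 207.02 mean 207.03
0.115 162 min/max 201.86 212.37 mid 207.11 mean 206.78
0.12 172 min/max 202.0 212.06 mid 207.03 mean 206.93
0.125 175 min/max 202.2 211.92 mid 207.06 mean 207.02
0.13 221 min/max 202.44 211.79 mid 207.11 mean 206.9
```

Request:
{"fn": "arm_command", "kwargs": {
  "fingers": [1,1,1,1,1,1,1],
  "travel": [
    [-0.0035,0.0041,0],
    [-0.0069,0.0082,0],
    [-0.0105,0.0122,0],
    [-0.0142,0.016,0],
    [-0.0182,0.0197,0],
    [-0.0223,0.0231,0],
    [-0.0223,0.0231,0]
  ],
  "dr": [
    [0,0,0],
    [0,0,0],
    [0,0,0],
    [0,0,0],
    [0,0,0],
    [0,0,0],
    [0,0,0]
  ]
}}

```text
time: 10.68
tool_pos: [0.5215, 0.0868, 0.05]
tool_rot: [3.101, -0.003, 3.142]
contact_force: [-1.5, -2.5, 8.9]
opening: 0.001
grip_force: 4.6
```

```bash
python3 f.py|sed 's/np.float64//g'; python3 n.py; python3 - <<'E'
from h import *
c=read_camera("wrist")
b,m=brass(c); box=cv2.minAreaRect((b*1000).astype(np.float32)); print("brass",len(b),box,cv2.boxPoints(box).round(1).tolist())
E
```

```text
[[-1.5, -2.5, 8.9], [-1.5, -3.3, 9.3], [-1.9, -1.6, 9.0], [-1.3, -2.1, 9.1]] [-1.53 -2.37  9.09] [0.5213 0.0865 0.0501] r,ang 0.1174 129.00841663031846
top 111 [ 0.5282 -0.027   0.09  ] red ang 197.41882898901028
scene 153 [ 0.5403 -0.0204  0.09  ] red ang 192.79778175760347
7 [[(-0.0016), (0.0008)], [(-0.0031), (0.0019)], [(-0.0045), (0.003)], [(-0.0059), (0.004)], [(-0.0074), (0.005)], [(-0.0089), (0.006)], [(-0.0104), (0.007)], [(-0.0119), (0.008)]]
14 [[(-0.0031), (0.0019)], [(-0.0059), (0.004)], [(-0.0089), (0.006)], [(-0.0119), (0.008)], [(-0.0149), (0.0098)], [(-0.0181), (0.0116)], [(-0.0212), (0.0132)], [(-0.0244), (0.0148)]]
21 [[(-0.0045), (0.003)], [(-0.0089), (0.006)], [(-0.0134), (0.0089)], [(-0.0181), (0.0116)], [(-0.0228), (0.014)], [(-0.0277), (0.0163)], [(-0.0327), (0.0183)], [(-0.0377), (0.02)]]
0.088 404 min/max 190.38 193.52 mid 191.95 mean 191.94
0.115 199 min/max 186.69 197.27 mid 191.98 mean 191.81
0.12 210 min/max 186.91 196.99 mid 191.95 mean 191.81
0.125 213 min/max 187.16 196.85 mid 192.01 mean 191.78
0.13 265 min/max 187.28 196.62 mid 191.95 mean 191.86
brass 11481 ((436.10565185546875, -24.72358512878418), (47.72761154174805, 52.829620361328125), 7.691906929016113) [[408.8999938964844, -1.7000000476837158], [416.0, -54.099998474121094], [463.29998779296875, -47.70000076293945], [456.20001220703125, 4.599999904632568]]
```

Request:
{"fn": "arm_command", "kwargs": {
  "fingers": [1,1,1,1,1,1],
  "travel": [
    [-0.0016,0.0008,0],
    [-0.0031,0.0019,0],
    [-0.0045,0.003,0],
    [-0.0059,0.004,0],
    [-0.0077,0.0052,0],
    [-0.0077,0.0052,0]
  ],
  "dr": [
    [0,0,0],
    [0,0,0],
    [0,0,0],
    [0,0,0],
    [0,0,0],
    [0,0,0]
  ]
}}

```text
time: 11.58
tool_pos: [0.5284, 0.0918, 0.0501]
tool_rot: [3.101, -0.005, 3.141]
contact_force: [-3.0, -2.6, 10.1]
opening: 0.0004
grip_force: 4.8
```

```bash
python3 f.py|head -1; python3 n.py; python3 - <<'E'
from h import *
c=read_camera("wrist");cv2.imwrite("pics/w3.png",cv2.resize(c["color"][60:260,:250],None,fx=3,fy=3)[:600,:750])
E
```

```text
[[-3.0, -2.6, 10.1], [-3.4, -2.1, 10.1], [-2.7, -3.2, 10.6], [-2.2, -1.8, 9.1]] [-2.82 -2.43 10.  ] [0.5283 0.0917 0.0501] r,ang 0.1173 124.74733546733691
0.088 425 min/max 186.45 189.66 mid 188.06 mean 188.03
0.115 213 min/max 182.77 193.27 mid 188.02 mean 187.89
0.12 217 min/max 183.03 193.08 mid 188.05 mean 187.91
0.125 227 min/max 183.2 192.92 mid 188.06 mean 187.9
0.13 279 min/max 183.41 192.7 mid 188.05 mean 187.94
```

View pics/w3.png

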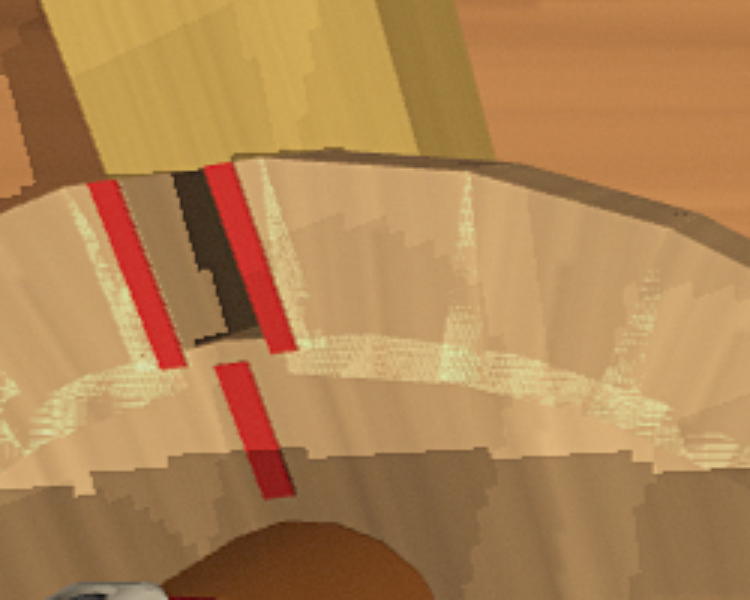

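The notch's red edges lie over the brass block, but it is still about 0.55° short. I'll nudge it, lift off, and look straight down through the notch.

Request:
{"fn": "arm_command", "kwargs": {
  "fingers": [1,1,1,1,1,1,1,1],
  "travel": [
    [-0.0005,0.0004,0],
    [-0.001,0.0007,0],
    [-0.001,0.0007,0],
    [-0.001,0.0007,-0.01],
    [-0.001,0.0007,-0.04],
    [-0.001,0.0007,-0.08],
    [-0.012,-0.04,-0.12],
    [-0.024,-0.075,-0.12]
  ],
  "dr": [
    [0,0,0],
    [0,0,0],
    [0,0,0],
    [0,0,0],
    [0,0,0],
    [0,0,0],
    [0,0,0],
    [2.3,-0.23,0]
  ]
}}

```text
time: 12.65
tool_pos: [0.5522, 0.0206, 0.1699]
tool_rot: [3.141, 0.007, -3.139]
contact_force: [1.7, 0.7, -0.3]
opening: 0.0009
grip_force: 0.0
```

Request:
{"fn": "arm_command", "kwargs": {
  "fingers": [-1,-1,-1,-1],
  "travel": [
    [0,-0.038,0],
    [0,-0.038,0],
    [0,-0.038,0],
    [0,-0.038,0]
  ],
  "dr": [
    [0,0,0],
    [0,0,0],
    [0,0,0],
    [0,0,0]
  ]
}}

```text
time: 12.98
tool_pos: [0.5501, -0.0176, 0.1644]
tool_rot: [3.14, -0.001, 3.14]
contact_force: [-0.1, 1.1, -0.5]
opening: 0.0225
grip_force: 0.0
```

```bash
python3 f.py|head -1; python3 n.py; python3 - <<'E'
from h import *
c=read_camera("wrist");u,v=map(int,proj(c,[.4705,-.021,.05]));print(u,v,-c["R"].T@c["t"]);print("expected hole px",proj(c,[.4712,-.0211,.03]))
v0,u0=max(0,v-50),max(0,u-65)
print(u0,v0);cv2.imwrite("pics/w4.png",cv2.resize(c["color"][v0:v0+100,u0:u0+130],None,fx=6,fy=6,interpolation=0))
E
```

```text
[[-0.1, 1.1, -0.5], [-0.7, 0.3, 0.0], [-0.3, 0.5, 0.2], [0.7, 0.1, 0.9]] [-0.12  0.5   0.16] [ 0.5504 -0.017   0.1646] r,ang 0.0465 195.33440437461525
0.088 144 min/max 186.61 189.32 mid 187.96 mean 187.98
0.115 66 min/max 182.87 193.1 mid 187.98 mean 188.17
0.12 67 min/max 183.1 192.86 mid 187.98 mean 187.96
0.125 68 min/max 183.32 192.65 mid 187.98 mean 187.92
0.13 77 min/max 183.51 192.45 mid 187.98 mean 187.97
319 91 [ 0.4674217  -0.01762387  0.3230829 ]
expected hole px (np.float64(319.68745305952183), np.float64(91.90873450623882))
254 41
```

View pics/w4.png

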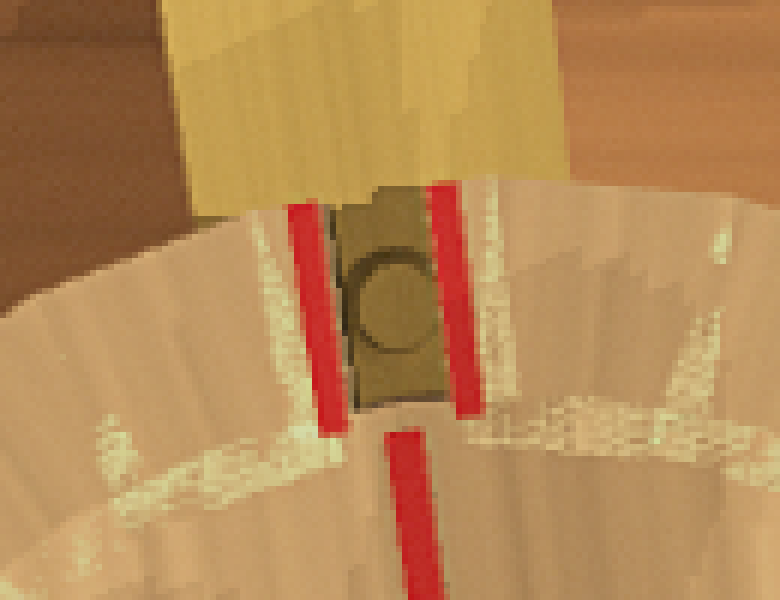

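Looking down through the notch, the hole centre is at crop (395,302), which matches my predicted socket. The notch centre is at crop x≈387, so the platter still needs about 0.5° clockwise. I'll press again and creep it round.

Request:
{"fn": "arm_command", "kwargs": {
  "fingers": [1,1,1,1,1,1,1,1],
  "travel": [
    [0.008,0.04,0],
    [0.016,0.08,0],
    [0.022,0.1087,0.01],
    [0.022,0.1087,0.04],
    [0.022,0.1087,0.07],
    [0.022,0.1087,0.095],
    [0.022,0.1087,0.1],
    [0.022,0.1087,0.1]
  ],
  "dr": [
    [0,0,0],
    [-2.3,0.23,0],
    [-2.3,0.23,0],
    [-2.3,0.23,0],
    [-2.3,0.23,0],
    [-2.3,0.23,0],
    [-2.3,0.23,0],
    [-2.3,0.23,0]
  ]
}}

```text
time: 14.05
tool_pos: [0.5276, 0.0906, 0.0635]
tool_rot: [3.101, -0.008, 3.142]
contact_force: [1.3, -0.3, -0.4]
opening: 0.0104
grip_force: 0.0
```

Request:
{"fn": "arm_command", "kwargs": {
  "fingers": [1,1,1,1,1,1,1,1],
  "travel": [
    [0,0,0.003],
    [0,0,0.005],
    [0,0,0.007],
    [0,0,0.008],
    [0,0,0.009],
    [0,0,0.01],
    [0,0,0.011],
    [0,0,0.0115]
  ],
  "dr": [
    [0,0,0],
    [0,0,0],
    [0,0,0],
    [0,0,0],
    [0,0,0],
    [0,0,0],
    [0,0,0],
    [0,0,0]
  ]
}}

```text
time: 14.72
tool_pos: [0.5289, 0.091, 0.0537]
tool_rot: [3.101, -0.003, 3.141]
contact_force: [-0.5, 1.2, 4.4]
opening: 0.0003
grip_force: 2.1
```

```bash
python3 f.py|head -1; python3 n.py
```

```text
[[-0.5, 1.2, 4.4], [-0.4, 1.2, 4.3], [-0.9, 1.4, 4.8], [-0.4, 0.9, 4.0]] [-0.54  1.17  4.37] [0.5288 0.091  0.0537] r,ang 0.1164 124.74059279795209
0.088 411 min/max 186.39 189.45 mid 187.92 mean 187.88
0.115 201 min/max 182.55 193.18 mid 187.86 mean 187.73
0.12 204 min/max 182.78 192.92 mid 187.85 mean 187.78
0.125 218 min/max 182.99 192.76 mid 187.87 mean 187.73
0.13 257 min/max 183.22 192.55 mid 187.89 mean 187.87
```

Request:
{"fn": "arm_command", "kwargs": {
  "fingers": [1,1,1,1,1,1,1,1],
  "travel": [
    [0,0,0.0007],
    [0,0,0.0014],
    [0,0,0.002],
    [-0.0005,0.0004,0.002],
    [-0.001,0.0007,0.002],
    [-0.0015,0.001,0.002],
    [-0.002,0.0014,0.002],
    [-0.002,0.0014,0.002]
  ],
  "dr": [
    [0,0,0],
    [0,0,0],
    [0,0,0],
    [0,0,0],
    [0,0,0],
    [0,0,0],
    [0,0,0],
    [0,0,0]
  ]
}}

```text
time: 15.73
tool_pos: [0.5297, 0.092, 0.0514]
tool_rot: [3.102, -0.006, -3.142]
contact_force: [-3.5, -1.9, 8.0]
opening: 0.0009
grip_force: 3.9
```

```bash
python3 f.py|head -1; python3 n.py
```

```text
[[-3.5, -1.9, 8.0], [-3.2, -2.6, 7.5], [-4.1, -0.9, 7.7], [-2.9, -1.7, 8.2]] [-3.43 -1.77  7.84] [0.5297 0.092  0.0514] r,ang 0.1168 124.13272548104567
0.088 420 min/max 186.15 189.35 mid 187.75 mean 187.71
0.115 207 min/max 182.44 192.94 mid 187.69 mean 187.57
0.12 212 min/max 182.71 192.77 mid 187.74 mean 187.64
0.125 223 min/max 182.87 192.55 mid 187.71 mean 187.59
0.13 274 min/max 183.05 192.35 mid 187.7 mean 187.59
```

Request:
{"fn": "arm_command", "kwargs": {
  "fingers": [1,1,1,1,1],
  "travel": [
    [-0.0002,0.0002,0.0003],
    [-0.0004,0.0003,0.0003],
    [-0.0006,0.0005,0.0003],
    [-0.0008,0.0006,0.0003],
    [-0.0008,0.0006,0.0003]
  ],
  "dr": [
    [0,0,0],
    [0,0,0],
    [0,0,0],
    [0,0,0],
    [0,0,0]
  ]
}}

```text
time: 16.5
tool_pos: [0.5304, 0.0924, 0.0512]
tool_rot: [3.102, -0.006, 3.141]
contact_force: [-5.1, -1.6, 8.1]
opening: 0.0002
grip_force: 4.1
```

```bash
python3 f.py|head -1; python3 n.py
```

```text
[[-5.1, -1.6, 8.1], [-4.3, -2.0, 7.7], [-4.1, -0.7, 8.2], [-4.0, -2.0, 7.8]] [-4.37 -1.58  7.96] [0.5304 0.0924 0.0512] r,ang 0.1168 123.70661792490166
0.088 422 min/max 185.77 188.93 mid 187.35 mean 187.35
0.115 208 min/max 182.12 192.59 mid 187.35 mean 187.25
0.12 219 min/max 182.36 192.43 mid 187.39 mean 187.29
0.125 220 min/max 182.53 192.21 mid 187.37 mean 187.26
0.13 281 min/max 182.68 192.02 mid 187.35 mean 187.22
```

Request:
{"fn": "arm_command", "kwargs": {
  "fingers": [1,1,1,1,1,1,1,1],
  "travel": [
    [0,0,-0.01],
    [0,0,-0.05],
    [0,0,-0.09],
    [-0.01,-0.035,-0.12],
    [-0.02,-0.07,-0.12],
    [-0.022,-0.108,-0.12],
    [-0.022,-0.113,-0.12],
    [-0.022,-0.113,-0.12]
  ],
  "dr": [
    [0,0,0],
    [0,0,0],
    [0,0,0],
    [0,0,0],
    [2.3,-0.23,0],
    [2.3,-0.23,0],
    [2.3,-0.23,0],
    [2.3,-0.23,0]
  ]
}}

```text
time: 17.52
tool_pos: [0.5537, -0.027, 0.1663]
tool_rot: [-3.141, -0.0, 3.138]
contact_force: [0.1, -0.3, 0.1]
opening: 0.0004
grip_force: 0.0
```

```bash
python3 n.py; python3 - <<'E'
from h import *
from n import notch
s=observe();print(s["tool_pos"],s["tool_rot"])
c=read_camera("wrist");P,r,a=notch(c);k=(r>.12)&(r<.132)&(a<240)
print("notch mid",P[k].mean(0)); u,v=proj(c,[.471,-.021,.03]);g=cv2.cvtColor(c["color"],cv2.COLOR_BGR2GRAY)
u,v=int(u),int(v);print(u,v);
cv2.imwrite("pics/w5.png",cv2.resize(c["color"][max(0,v-50):v+50,u-65:u+65],None,fx=6,fy=6,interpolation=0))
E
```

```text
0.088 145 min/max 186.36 189.04 mid 187.7 mean 187.65
0.115 63 min/max 182.61 192.65 mid 187.63 mean 187.64
0.12 65 min/max 182.87 192.45 mid 187.66 mean 187.66
0.125 66 min/max 182.86 192.2 mid 187.53 mean 187.68
0.13 84 min/max 183.07 192.04 mid 187.56 mean 187.56
[ 0.55350836 -0.02543719  0.16617179] [ 3.14102007e+00 -8.70556196e-04  3.13887219e+00]
notch mid [ 0.47068412 -0.02126262  0.05238416]
329 87
```

View pics/w5.png

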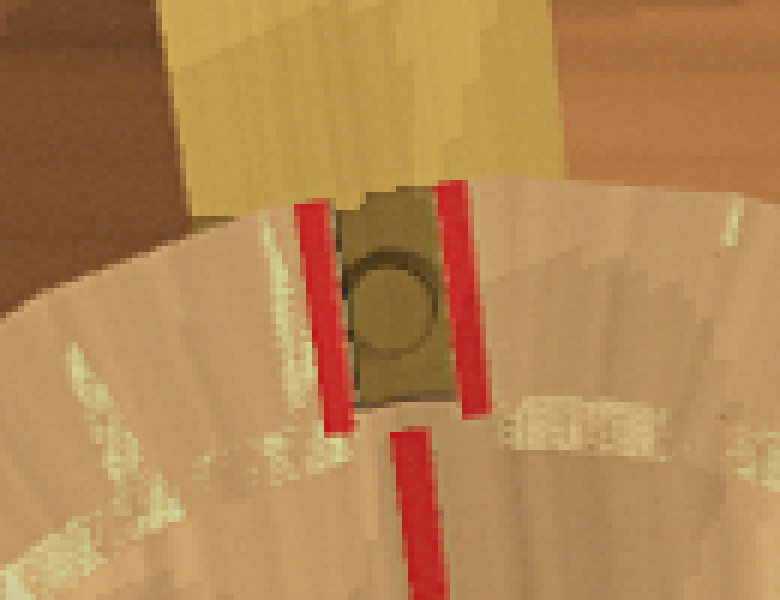

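The notch is now centred on the hole, both at crop x≈391. Next is the pin.

Request:
{"fn": "arm_command", "kwargs": {
  "fingers": [-1,-1,-1,-1,-1,-1,-1,-1],
  "travel": [
    [0.01,-0.02,-0.034],
    [0.0935,-0.33,-0.034],
    [0.0935,-0.33,-0.034],
    [0.0935,-0.33,-0.034],
    [0.0935,-0.33,-0.034],
    [0.0935,-0.33,-0.034],
    [0.0935,-0.33,-0.034],
    [0.0935,-0.33,-0.034]
  ],
  "dr": [
    [0,0,0],
    [0,0,0],
    [0,0,0],
    [0,0,0],
    [0,0,0],
    [0,0,0],
    [0,0,0],
    [0,0,0]
  ]
}}

```text
time: 18.28
tool_pos: [0.4678, -0.3265, 0.2004]
tool_rot: [3.141, 0.0, -3.14]
contact_force: [1.0, -0.8, 0.5]
opening: 0.0488
grip_force: 0.0
```

Request:
{"fn": "arm_command", "kwargs": {
  "fingers": [-1,-1,-1,-1],
  "travel": [
    [0.03,-0.09,0],
    [0.03,-0.09,0],
    [0.03,-0.09,0],
    [0.03,-0.09,0]
  ],
  "dr": [
    [0,0,0],
    [0,0,0],
    [0,0,0],
    [0,0,0]
  ]
}}

```text
time: 18.62
tool_pos: [0.4371, -0.418, 0.1996]
tool_rot: [3.141, -0.001, 3.139]
contact_force: [-0.1, 1.1, 0.6]
opening: 0.0758
grip_force: 0.0
```

```bash
cat > p.py <<'E'
from h import *
s=observe();print(s["tool_pos"],s["tool_rot"],s["opening"],s["time"])
c=read_camera("wrist");W=cloud(c);H,S,V=cv2.split(cv2.cvtColor(c["color"],cv2.COLOR_BGR2HSV))
m=((H>3)&(H<16)&(S>180)&(W[...,2]>.09)&(W[...,2]<.112)).astype(np.uint8)
k,l,st,ce=cv2.connectedComponentsWithStats(m);i=1+np.argmax(st[1:,4]);cs,_=cv2.findContours((l==i).astype(np.uint8),0,1)
(u,v),R=cv2.minEnclosingCircle(max(cs,key=len));z=np.nanmedian(W[l==i][:,2]);q=ray(c,u,v,.1)
print(st[i],(u,v),R*2/c["fx"]*(-c["R"].T@c["t"]-q)[2],"z",z,"head",q, "median",np.nanmedian(W[l==i],0))
d=q-s["tool_pos"];print("tool dx,dy",-d[0],d[1])
cv2.imwrite("pics/w6.png",c["color"])
E
python3 p.py
```

```text
[ 0.43713717 -0.4180217   0.19961213] [ 3.14106667e+00 -5.86602834e-04  3.13860551e+00] 0.0757953088112476 18.6167
[384 190  28  29 624] (397.26904296875, 204.4533233642578) 0.02185296970217386 z 0.10017583424245971 head [ 0.44197326 -0.36064031  0.1       ] median [ 0.44213713 -0.36063733  0.10017583]
tool dx,dy -0.004836091297155287 0.05738139592199193
```

View pics/w6.png

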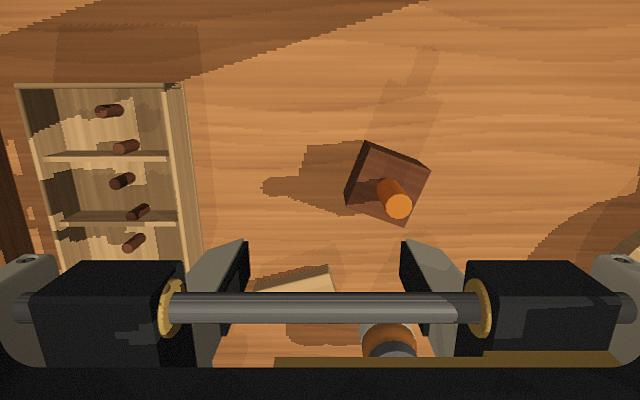

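The wrist view shows the orange pin head's top at (397,204), upright in the dark block. Its diameter of 21.9 mm and height of 0.100 m agree with the description.

Request:
{"fn": "arm_command", "kwargs": {
  "fingers": [-1,-1,-1,-1,-1,-1,-1,-1],
  "travel": [
    [-0.004,0.035,0],
    [-0.0048,0.0574,0.03],
    [-0.0048,0.0574,0.06],
    [-0.0048,0.0574,0.09],
    [-0.0048,0.0574,0.115],
    [-0.0048,0.0574,0.13],
    [-0.0048,0.0574,0.1385],
    [-0.0048,0.0574,0.1385]
  ],
  "dr": [
    [0,0,0.15],
    [0,0,0.15],
    [0,0,0.15],
    [0,0,0.15],
    [0,0,0.15],
    [0,0,0.15],
    [0,0,0.15],
    [0,0,0.15]
  ]
}}

```text
time: 19.33
tool_pos: [0.4428, -0.3561, 0.0603]
tool_rot: [3.138, -0.002, 3.141]
contact_force: [-0.7, 0.5, 1.3]
opening: 0.0918
grip_force: 0.0
```

Request:
{"fn": "arm_command", "kwargs": {
  "fingers": [1,1,1,1,1,1,1,1],
  "travel": [
    [0,0,0],
    [0,0,0],
    [0,0,0],
    [0,0,0],
    [0,0,0],
    [0,0,0],
    [0,0,0],
    [0,0,0]
  ],
  "dr": [
    [0,0,0],
    [0,0,0],
    [0,0,0],
    [0,0,0],
    [0,0,0],
    [0,0,0],
    [0,0,0],
    [0,0,0]
  ],
  "squeeze": 25
}}

```text
time: 20.0
tool_pos: [0.4426, -0.359, 0.062]
tool_rot: [3.142, 0.0, 3.138]
contact_force: [-0.1, 0.2, 0.1]
opening: 0.0426
grip_force: 0.0
```

Request:
{"fn": "arm_command", "kwargs": {
  "fingers": [1,1,1,1,1,1,1,1],
  "travel": [
    [0,0,0],
    [0,0,0],
    [0,0,0],
    [0,0,0],
    [0,0,0],
    [0,0,0],
    [0,0,0],
    [0,0,0]
  ],
  "dr": [
    [0,0,0],
    [0,0,0],
    [0,0,0],
    [0,0,0],
    [0,0,0],
    [0,0,0],
    [0,0,0],
    [0,0,0]
  ],
  "squeeze": 25
}}

```text
time: 20.67
tool_pos: [0.4426, -0.359, 0.0618]
tool_rot: [3.141, -0.0, 3.139]
contact_force: [-0.4, -0.0, -0.1]
opening: 0.0212
grip_force: 25.0
```

```bash
python3 f.py|head -1; python3 -c "
from cell import *
s=observe();print(s['tool_pos'],s['tool_rot'],s['opening'],s['grip_force'])"
```

```text
[[-0.4, -0.0, -0.1], [0.5, -0.0, -0.7], [0.5, -0.7, -0.5], [0.9, -0.2, -0.9]] [ 0.38 -0.23 -0.56] [ 0.4427 -0.359   0.0619] r,ang 0.3857 246.7037198847131
[ 0.44265925 -0.35892691  0.06185823] [3.14146388e+00 1.21453367e-05 3.13858798e+00] 0.021170321401622155 24.990864564897493
```

Request:
{"fn": "arm_command", "kwargs": {
  "fingers": [1,1,1,1,1,1,1,1],
  "travel": [
    [0,0,-0.02],
    [0,0,-0.045],
    [0,0,-0.08],
    [0,0,-0.115],
    [-0.003,0.04,-0.115],
    [-0.006,0.08,-0.115],
    [-0.009,0.12,-0.115],
    [-0.013,0.16,-0.115]
  ],
  "dr": [
    [0,0,0],
    [0,0,0],
    [0,0,0],
    [0,0,0],
    [0,0,0],
    [0,0,0],
    [0,0,0],
    [0,0,0]
  ]
}}

```text
time: 21.63
tool_pos: [0.4556, -0.1974, 0.177]
tool_rot: [3.141, 0.0, 3.137]
contact_force: [1.1, 0.1, -1.5]
opening: 0.0213
grip_force: 25.0
```

Request:
{"fn": "arm_command", "kwargs": {
  "fingers": [1,1,1,1,1,1,1,1],
  "travel": [
    [-0.003,0.035,0],
    [-0.006,0.07,0],
    [-0.009,0.105,0],
    [-0.012,0.14,0],
    [-0.0146,0.165,0],
    [-0.0146,0.1778,0],
    [-0.0146,0.1778,0.03],
    [-0.0146,0.1778,0.05]
  ],
  "dr": [
    [0,0,0],
    [0,0,0],
    [0,0,0],
    [0,0,0],
    [0,0,0],
    [0,0,0],
    [0,0,0],
    [0,0,0]
  ]
}}

```text
time: 22.3
tool_pos: [0.4714, -0.0201, 0.1264]
tool_rot: [-3.141, 0.002, 3.141]
contact_force: [-0.7, -0.2, -1.5]
opening: 0.021
grip_force: 25.0
```

```bash
python3 - <<'E'
from h import *
for i in range(3): c=read_camera("wrist")
s=observe();print(s["tool_pos"],s["tool_rot"],s["contact_force"],s["opening"])
p=s["tool_pos"];print("tip px expected",proj(c,[p[0],p[1],p[2]-.054]),"hole",proj(c,[.471,-.021,.03]),"notch",proj(c,[.471,-.021,.0525]))
cv2.imwrite("pics/w7.png",cv2.resize(c["color"][180:340,220:420],None,fx=3.7,fy=3.7,interpolation=0))
E
```

```text
[ 0.47028415 -0.02090941  0.12611129] [ 3.14077727 -0.00329494  3.13883269] [0.67513853 0.55461029 0.10876219] 0.021291761037135842
tip px expected (np.float64(323.29793867988616), np.float64(223.33785529794838)) hole (np.float64(323.2252675127547), np.float64(204.00663706164642)) notch (np.float64(323.1943944064605), np.float64(214.05209210292895))
```

View pics/w7.png

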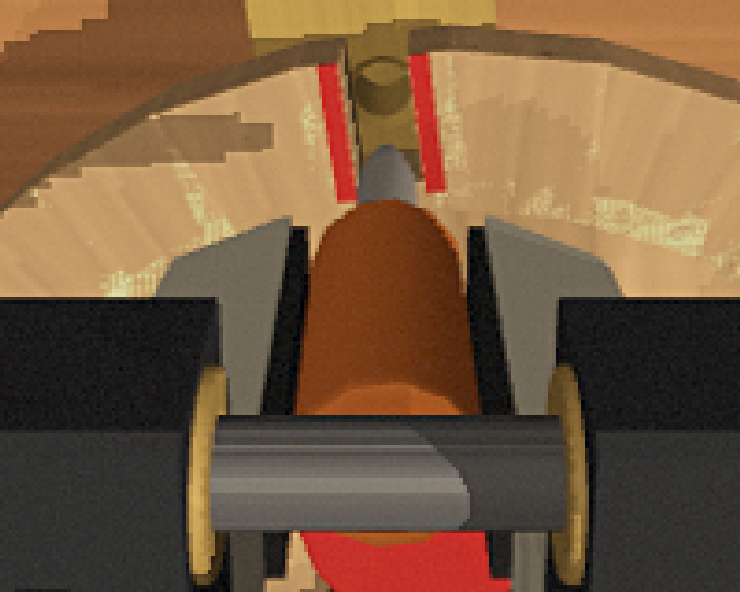

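The pin is held upright with its tip at crop (388,150), about 1 mm left of centre (+y) relative to the hole line at x≈382. I'll correct that and go down into the notch.

Request:
{"fn": "arm_command", "kwargs": {
  "fingers": [1,1,1,1,1,1,1,1],
  "travel": [
    [0.0005,-0.0009,0],
    [0.0005,-0.0009,0.005],
    [0.0005,-0.0009,0.012],
    [0.0005,-0.0009,0.018],
    [0.0005,-0.0009,0.024],
    [0.0005,-0.0009,0.03],
    [0.0005,-0.0009,0.034],
    [0.0005,-0.0009,0.034]
  ],
  "dr": [
    [0,0,0],
    [0,0,0],
    [0,0,0],
    [0,0,0],
    [0,0,0],
    [0,0,0],
    [0,0,0],
    [0,0,0]
  ]
}}

```text
time: 23.12
tool_pos: [0.4702, -0.022, 0.0919]
tool_rot: [3.141, -0.002, 3.139]
contact_force: [-0.1, -0.5, -0.5]
opening: 0.0213
grip_force: 25.0
```

```bash
python3 f.py|head -1; python3 - <<'E'
from h import *
c=read_camera("wrist");s=observe();p=s["tool_pos"];print(p,s["tool_rot"])
print("tip px expected",proj(c,[p[0],p[1],p[2]-.054]),"hole",proj(c,[.471,-.021,.03]))
cv2.imwrite("pics/w8.png",cv2.resize(c["color"][160:310,230:410],None,fx=4,fy=4,interpolation=0))
E
```

```text
[[-0.1, -0.5, -0.5], [0.1, 0.0, -0.9], [-0.8, 0.6, -0.5], [-0.6, 0.9, -0.3]] [-0.33  0.26 -0.56] [ 0.471  -0.0222  0.0931] r,ang 0.1254 188.01169452283742
[ 0.47096049 -0.02216716  0.09316528] [-3.14156724e+00  6.13030418e-04  3.13860819e+00]
tip px expected (np.float64(324.1689136588841), np.float64(220.02674435011625)) hole (np.float64(325.88230037433897), np.float64(215.14682195402628))
```

View pics/w8.png

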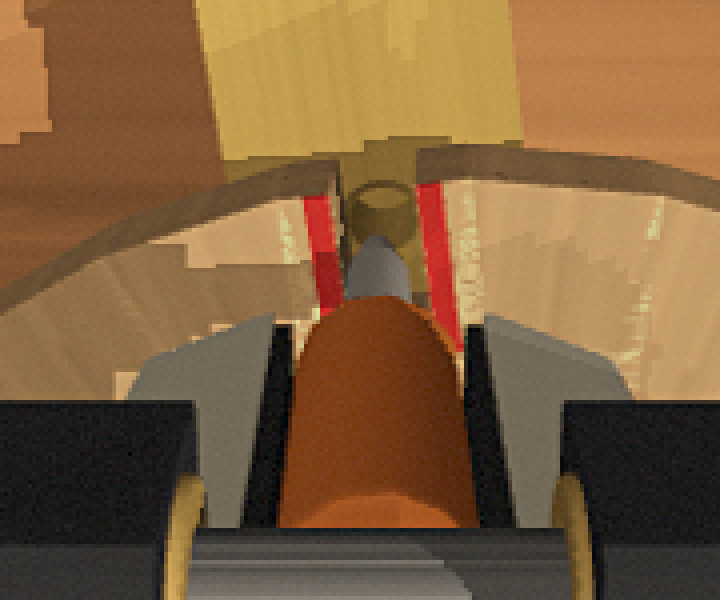

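```bash
cat > g.py <<'E'
from h import *
for i in range(3):
    c=read_camera("wrist");s=observe();W=cloud(c);o=-c["R"].T@c["t"]
    near=np.hypot(W[...,0]-.471,W[...,1]+.021)<.02
    m=near&(W[...,2]<.027)&(W[...,2]>0); v,u=np.nonzero(m)
    # hole outline pts: cast onto mouth plane
    q=np.array([ray(c,a,b,.03)[:2] for a,b in zip(u,v)])
    S=cv2.cvtColor(c["color"],cv2.COLOR_BGR2HSV)[...,1]
    k=near&(S<90)&(W[...,2]>.036)&(W[...,2]<.075); t=W[k]
    print(s["tool_pos"].round(4),s["tool_rot"].round(4),"hole n",len(q),(q.min(0).round(4),q.max(0).round(4)) if len(q) else "","y mid",np.ptp(q[:,1]).round(4) if len(q) else "")
    if len(t):
        for lo in (.036,.039,.042,.045,.05,.055):
            z=t[(t[:,2]>=lo)&(t[:,2]<lo+.003)]
            if len(z): print("  shank z",lo,len(z),"y",z[:,1].min().round(4),z[:,1].max().round(4),"x",z[:,0].min().round(4),z[:,0].max().round(4))
E
python3 g.py
```

```text
[ 0.4709 -0.0222  0.0931] [-3.1416e+00  6.0000e-04  3.1386e+00] hole n 191 (array([ 0.4651, -0.027 ]), array([ 0.4752, -0.0155])) y mid 0.0116
  shank z 0.039 3 y -0.0269 -0.0229 x 0.4692 0.4744
  shank z 0.042 6 y -0.0235 -0.021 x 0.4687 0.4694
  shank z 0.045 6 y -0.0248 -0.0204 x 0.4682 0.4693
  shank z 0.05 28 y -0.0375 -0.0088 x 0.4604 0.4804
  shank z 0.055 23 y -0.0265 -0.018 x 0.4668 0.4697
[ 0.4709 -0.0222  0.0931] [-3.1416e+00  5.0000e-04  3.1386e+00] hole n 190 (array([ 0.465, -0.027]), array([ 0.4752, -0.0155])) y mid 0.0116
  shank z 0.039 4 y -0.0269 -0.0216 x 0.4693 0.4748
  shank z 0.042 4 y -0.0235 -0.021 x 0.4685 0.4689
  shank z 0.045 8 y -0.0274 -0.0204 x 0.468 0.4732
  shank z 0.05 18 y -0.0343 -0.0198 x 0.467 0.4829
  shank z 0.055 29 y -0.0271 -0.018 x 0.4666 0.4714
[ 0.4709 -0.0222  0.0931] [3.1416e+00 4.0000e-04 3.1386e+00] hole n 190 (array([ 0.465, -0.027]), array([ 0.4751, -0.0155])) y mid 0.0116
  shank z 0.039 4 y -0.0268 -0.0216 x 0.4692 0.4743
  shank z 0.042 5 y -0.0242 -0.021 x 0.4688 0.4693
  shank z 0.045 6 y -0.0274 -0.0204 x 0.4682 0.4738
  shank z 0.05 24 y -0.0364 -0.0075 x 0.462 0.4794
  shank z 0.055 28 y -0.0265 -0.018 x 0.4669 0.47
```

Request:
{"fn": "arm_command", "kwargs": {
  "fingers": [1,1,1,1,1,1,1,1],
  "travel": [
    [0.0004,0.0005,0],
    [0.0007,0.001,0],
    [0.0007,0.001,0.003],
    [0.0007,0.001,0.006],
    [0.0007,0.001,0.009],
    [0.0007,0.001,0.012],
    [0.0007,0.001,0.015],
    [0.0007,0.001,0.015]
  ],
  "dr": [
    [0,0,0],
    [0,0,0],
    [0,0,0],
    [0,0,0],
    [0,0,0],
    [0,0,0],
    [0,0,0],
    [0,0,0]
  ]
}}

```text
time: 24.28
tool_pos: [0.4697, -0.0211, 0.0772]
tool_rot: [3.141, -0.001, 3.139]
contact_force: [0.4, 0.3, -1.4]
opening: 0.0212
grip_force: 25.0
```

```bash
python3 f.py|head -1;python3 n.py|tail -2
```

```text
[[0.4, 0.3, -1.4], [0.3, 0.6, -0.6], [0.4, -0.6, -1.6], [0.5, -0.4, -0.6]] [ 0.37 -0.01 -1.02] [ 0.4702 -0.0212  0.078 ] r,ang 0.1261 187.5038075975029
0.125 83 min/max 182.97 192.39 mid 187.68 mean 187.38
0.13 123 min/max 183.13 192.12 mid 187.63 mean 187.64
```

Request:
{"fn": "arm_command", "kwargs": {
  "fingers": [1,1,1,1,1,1,1,1],
  "travel": [
    [0,0,0.003],
    [0,0,0.006],
    [0,0,0.008],
    [0,0,0.01],
    [0,0,0.011],
    [0,0,0.012],
    [0,0,0.0125],
    [0,0,0.0125]
  ],
  "dr": [
    [0,0,0],
    [0,0,0],
    [0,0,0],
    [0,0,0],
    [0,0,0],
    [0,0,0],
    [0,0,0],
    [0,0,0]
  ]
}}

```text
time: 25.3
tool_pos: [0.4701, -0.0211, 0.0653]
tool_rot: [3.141, -0.0, 3.139]
contact_force: [0.3, 1.3, 0.0]
opening: 0.0215
grip_force: 25.0
```

```bash
python3 f.py|head -1
```

```text
[[0.3, 1.3, 0.0], [-0.2, -0.8, -0.5], [-0.0, -0.3, -1.5], [-0.2, 0.3, -0.6]] [-0.02  0.12 -0.66] [ 0.4702 -0.0212  0.0655] r,ang 0.1261 187.501084891016
```

Still free. I'll creep down until it makes light contact.

Request:
{"fn": "arm_command", "kwargs": {
  "fingers": [1,1,1,1,1],
  "travel": [
    [0,0,0.0004],
    [0,0,0.0008],
    [0,0,0.0012],
    [0,0,0.0015],
    [0,0,0.0015]
  ],
  "dr": [
    [0,0,0],
    [0,0,0],
    [0,0,0],
    [0,0,0],
    [0,0,0]
  ]
}}

```text
time: 26.02
tool_pos: [0.4701, -0.0211, 0.0639]
tool_rot: [3.141, -0.0, 3.139]
contact_force: [-0.2, 0.3, -1.1]
opening: 0.0216
grip_force: 25.0
```

```bash
python3 f.py|head -1
```

```text
[[-0.2, 0.3, -1.1], [-0.7, 0.5, -0.7], [-0.1, -0.8, -0.5], [0.0, 0.2, 0.3]] [-0.24  0.02 -0.49] [ 0.4701 -0.0212  0.0639] r,ang 0.1262 187.49429621672797
```

Request:
{"fn": "arm_command", "kwargs": {
  "fingers": [1,1,1,1,1],
  "travel": [
    [0,0,0.0004],
    [0,0,0.0007],
    [0,0,0.001],
    [0,0,0.001],
    [0,0,0.001]
  ],
  "dr": [
    [0,0,0],
    [0,0,0],
    [0,0,0],
    [0,0,0],
    [0,0,0]
  ]
}}

```text
time: 26.73
tool_pos: [0.47, -0.0211, 0.0629]
tool_rot: [3.142, -0.0, 3.139]
contact_force: [-1.2, 0.4, 0.7]
opening: 0.0212
grip_force: 25.0
```

```bash
python3 f.py|head -1
```

```text
[[-1.2, 0.4, 0.7], [-0.4, 0.2, 0.6], [-0.9, -0.4, 0.8], [-0.4, 0.3, -0.0]] [-0.71  0.13  0.53] [ 0.47   -0.0212  0.0629] r,ang 0.1262 187.4932539647658
```

Request:
{"fn": "arm_command", "kwargs": {
  "fingers": [1,1,1,1],
  "travel": [
    [0,0,0.0004],
    [0,0,0.0008],
    [0,0,0.0008],
    [0,0,0.0008]
  ],
  "dr": [
    [0,0,0],
    [0,0,0],
    [0,0,0],
    [0,0,0]
  ]
}}

```text
time: 27.37
tool_pos: [0.47, -0.0212, 0.0621]
tool_rot: [3.142, -0.0, 3.139]
contact_force: [-1.4, 0.2, 3.0]
opening: 0.0215
grip_force: 25.0
```

```bash
python3 f.py|head -1
```

```text
[[-1.4, 0.2, 3.0], [-1.8, -0.8, 1.0], [-0.8, 0.2, 2.7], [-2.0, 0.8, 2.0]] [-1.48  0.12  2.18] [ 0.47   -0.0211  0.0621] r,ang 0.1262 187.48366140321633
```

Request:
{"fn": "arm_command", "kwargs": {
  "fingers": [0.3,0.3,0.3,0.3,0.3,0.3],
  "travel": [
    [0,0,0],
    [0,0,0],
    [0,0,0],
    [0,0,0],
    [0,0,0],
    [0,0,0]
  ],
  "dr": [
    [0,0,0],
    [0,0,0],
    [0,0,0],
    [0,0,0],
    [0,0,0],
    [0,0,0]
  ]
}}

```text
time: 28.17
tool_pos: [0.4701, -0.0212, 0.0621]
tool_rot: [3.142, 0.0, 3.139]
contact_force: [-0.0, -0.2, -0.6]
opening: 0.0322
grip_force: 0.0
```

Request:
{"fn": "arm_command", "kwargs": {
  "fingers": [0.1,0.1,0.1,0.1,0.1,0.1,0.1,0.1],
  "travel": [
    [0,0,-0.006],
    [0,0,-0.02],
    [0,0,-0.04],
    [0,0,-0.07],
    [0,0,-0.1],
    [-0.03,0,-0.12],
    [-0.06,0,-0.12],
    [-0.083,0,-0.12]
  ],
  "dr": [
    [0,0,0],
    [0,0,0],
    [0,0,0],
    [0,0,0],
    [0,0,0],
    [0,0,0],
    [0,0,0],
    [0,0,0]
  ]
}}

```text
time: 28.83
tool_pos: [0.5557, -0.0216, 0.1848]
tool_rot: [-3.141, 0.005, 3.139]
contact_force: [0.0, -0.6, -0.4]
opening: 0.0413
grip_force: 0.0
```

```bash
python3 f.py|head -1; python3 p.py; python3 n.py; python3 - <<'E'
from h import *
c=read_camera("wrist");W=cloud(c);H,S,V=cv2.split(cv2.cvtColor(c["color"],cv2.COLOR_BGR2HSV))
r=np.hypot(W[...,0]-.471,W[...,1]+.021);m=(r<.02)&(W[...,2]>.057);t=W[m];print("head z",np.percentile(t[:,2],[50,90,99]),len(t),t.min(0),t.max(0))
k=(r>.022)&(r<.04)&(W[...,2]>.045)&(W[...,2]<.06);print("rim z around",np.median(W[k][:,2]))
E
```

```text
[[0.0, -0.6, -0.4], [0.7, -0.6, -0.2], [-0.6, 0.3, 0.1], [-0.6, -0.3, -0.4]] [-0.11 -0.28 -0.2 ] [ 0.5526 -0.0213  0.1818] r,ang 0.0457 201.28771978122774
[ 0.55195919 -0.02128167  0.18193634] [ 3.14130913e+00 -1.42591397e-03  3.13858593e+00] 0.04119883587095668 29.1333
[305  74  33  34 820] (321.18267822265625, 90.45191955566406) 0.02310449557866854 z 0.10149690432464835 head [ 0.47088993 -0.02294199  0.1       ] median [ 0.47119453 -0.02309156  0.1014969 ]
tool dx,dy 0.0810692620909848 -0.0016603204553854757
0.088 126 min/max 186.32 189.0 mid 187.66 mean 187.67
0.115 20 min/max 182.53 192.58 mid 187.56 mean 183.58
0.13 23 min/max 183.01 184.58 mid 183.8 mean 183.71
head z [0.10151606 0.10241134 0.10313368] 860 [ 0.46027557 -0.03371445  0.0684994 ] [ 0.48177582 -0.01144873  0.10353127]
rim z around 0.05236724605381066
```

```bash
python3 -c "
from cell import *
print(hand_in())"
```

```text
the job is handed in; nothing more can be done
None
```

The carousel is turned with its notch centred over the hole, the locking pin is seated fully home in the brass block and released, and the job was handed in at about 29 s of the 72 s allowed, with the arm clear and touching nothing.

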